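Lock the shower head holder with its service key

ROBOT

A 6-joint arm with a two-finger parallel gripper is mounted at the origin on the work surface. World frame = base frame: x ahead of the robot, y to its left, z up, the work surface at z = 0. Lengths are in mm, angles in rad, forces in N, time in s.
With the tool pointing down it reaches from about 275 to 825 mm from the base axis. Payload 4.9 kg.
Tool frame: the origin (TCP) lies at the very end of the fingers, on their centre line; the grasp point (between the pads) lies 19 mm behind it; z points along the fingers, y is the line along which they close (so a half turn about z gives the same grasp; the last joint's range is limited). The gripper opens to 85 mm and grips with 20 to 120 N. Pads are 22 mm wide; open, the fingers measure 114 mm over their backs; the gripper's body (76 mm by 85 mm) begins 54 mm behind the grasp point. The pads swing forward as they close: fully open they stand 13 mm farther back than shut.
Start: joints at [-0.134, 0.326, -0.193, 1.052, 0, 1.437], TCP at [550.017, 0.009, 231.281] pointing down, gripper open.
Joint ranges: [-2.65, 2.65], [-0.97, 1.79], [-1.3, 1.35], [-1.93, 2.1], [-1.47, 1.37], [-3.14, 3.14]. Speed limits (rad/s): [2.57, 2.57, 3.14, 3.14, 3.14, 3.14].

INTERFACE

Orientations are given as [roll, pitch, yaw] about the fixed x, y, z axes, in that order (R = Rz(yaw) Ry(pitch) Rx(roll)).
In Python, from bench import bot, solve_ik, imaging gives the robot as it stands. Calls block until the motion is done:
- bot.move_ptp(position, orientation): joint-space move of the TCP to a pose.
- bot.movel(position, rot=None, max_speed=150, threshold=None): straight line of the TCP; rot=None keeps the orientation; max_speed is the mean speed in mm/s. With threshold (N) it stops when the force on the tool has changed by that much, and returns True; else False.
- bot.move_j(angles): joint-space move.
- bot.grip(opening, effort=None): opening from 0.0 (shut) to 1.0 (fully open); effort is the grip in N (None keeps the last); returns when the fingers have stopped.
- bot.dwell(seconds).
- solve_ik(position, orientation): joint angles nearest the present ones, or None.
- bot.get_state(): the state.
- imaging.capture(name): name is "scene" or "side" or "wrist"; returns the picture (400x640x3 uint8, blue, green, red); there is no depth.
- imaging.camera_model(name): a dict with "K" (3x3 intrinsics, pixels), "position" and "rotation" of the camera in the world. Camera axes: x right, y up, looking along -z (the intrinsics and any distortion apply to the point x, -y, -z); pixel columns grow to the right and rows downward; lengths in mm; the calibration is good to about 2 mm. A picture is of the moment at which its call begins: read the wrist's pose just before it. camera_model takes no time and is no camera call; for the wrist camera it gives the pose at the moment of the call.
A pose or a line that the arm cannot do raises bot.IKError and nothing moves.
- bot.sign_off(): hands the job in; it is judged then, once.
The state is a dict: "t": time; "qpos": joint angles; "joint_velocities": joint speeds; "effort": joint torques, N m; "tcp_pos": TCP position; "orientation": TCP orientation; "contact_force": force on the tool from outside, world axes, zero at the start; "wrist_torque": the same for the moment, N m; "opening": opening from 0.0 (shut) to 1.0 (fully open); "gripper_force": force on a finger pad.
Only numpy, scipy, OpenCV 4.12 (cv2) and the standard library are available. Lean on these libraries where they do the work, as an engineer would, in place of code of your own. Each camera call takes 0.05 s, during which the arm holds its last target. There are 200 camera calls.

TASK

Lift the steel T-key out of its wooden cradle, stand it upright with its square end in the square hole of the shower head holder's round knob and let go of it; only then take hold of the key afresh and turn the knob with it clockwise (seen from above) as far as it goes. Leave the key standing upright and fully home in the knob. Keep the robot off the holder and its knob, and leave the toiletries where they are.

Things in the scene. Friction and masses are not known exactly. Their poses are not given: they have to be found in the camera images.
- key: loose steel T-key, 180 mm, 220 g. Origin: tip centre; z up the shaft. Shaft 16 x 16 mm (faces across x and y), first 10 mm a cone (9 to 16 mm across); collar 32 mm across at z 40-46 mm; crossbar 18 x 80 x 18 mm along y, centred at z 171 mm. Mass centre at about z 105 mm. Starts in the cradle, shaft rising 30 degrees above level, tip low, crossbar high and level
- rest: fixed wooden soap-saver cradle. Origin under its base (x -95 to 105 mm, 90 mm wide, 12 thick). The key starts with its tip at (-80, 0, 40) mm, shaft rising towards +x, in two open-topped notches 34 mm wide at 10-32 and 134-152 mm from the tip; between them the shaft is free. A backboard 90 mm wide, 100 high stands behind the crossbar at x 100-110 mm
- holder: fixed white plastic shower head holder. Origin under its base plate (x -44 to 56 mm, 90 mm wide, 10 thick), on the knob's axis; round neck 72 mm across up to z 30 mm, then the knob, 64 mm across, z 30 to 80 mm. An empty clip ring for the hand shower, 48 mm across, 60 mm high, at x 95 mm
- knob_mouth (a point): centre of the square hole's mouth on the knob's flat top, 80 mm above the table; z up, x and y along the hole's sides, turning with the knob. Hole 18 x 18 mm, 3 mm chamfer, 46 mm deep; fully home the key's collar rests on the knob's top, tip 40 mm below the mouth. The key fits in any of four yaws
- knob (a joint): turn of the knob in rad, growing clockwise seen from above; stop at 1.65. It starts between 0.2 and 0.7 and stays where it is left (about 0.08 N m of friction).
- scrubber: bystander: black hard-silicone body scrubber, slab 90 x 60 mm with a bow handle, 50 mm high; origin under its centre
- bottle: bystander: frosted glass bottle with a metal twist cap, 62 mm across, 157 mm high; origin under its centre
- mirror: bystander: small round chrome mirror on a foot, 120 mm across, 185 mm high; origin under its centre
- shampoo: bystander: plain white plastic bottle, 60 mm across, 160 mm high; origin under its centre
- beaker: bystander: white ceramic beaker, 74 mm across, 100 mm high; origin under its centre
- soap: bystander: white bar of soap, 85 x 55 x 28 mm; origin under its centre
- handset: bystander: white hand shower lying flat, about 220 mm long, 26 to 30 mm high; origin under its centre
Things that resemble listed ones, but are neither listed nor needed, are in the scene too. What is shaped like the key but turquoise is not meant.

How it is judged (in metres and radians):
On the way, in this order (a step that is already met when the one before it is completed fails the run):
1. the key stands upright in the knob's hole, at least 25 mm deep, let go by the gripper, the knob not yet turned past 1.1 rad (horizontal distance between key and knob_mouth below 0.005 m and angle between key's own z axis and vertical below 0.1 rad and z of key in the frame of knob_mouth below -0.025 m and value of joint knob below 1.1 rad and contact force between the fingers and key below 0.1 N), for 0.2 s.
2. the gripper holds the key again (contact force between the fingers and key above 2 N), for 0.1 s.
3. the knob is turned clockwise to its stop (past 1.53 rad) by the gripped key (horizontal distance between key and knob_mouth below 0.005 m and angle between key's own z axis and vertical below 0.1 rad and value of joint knob above 1.53 rad and contact force between the fingers and key above 0.5 N), for 0.1 s.
At the end, for the whole second after the job is handed in: The knob is at its clockwise stop (above 1.53 of 1.65 rad); the key stands in it at rest and released, within 0.1 rad of upright, its tip within 5 mm of the knob's axis and at least 36 mm below the mouth (40 mm is fully home) (horizontal distance between key and knob_mouth below 0.005 m and angle between key's own z axis and vertical below 0.1 rad and z of key in the frame of knob_mouth below -0.036 m and contact force between the fingers and key below 0.1 N and value of joint knob above 1.53 rad and linear speed of key below 0.02 m/s); the robot touches nothing.
It fails at once if the robot pushes on the holder or its knob (over 3 N) (contact force between any of the fingers, the arm and holder above 3 N).
It fails at once if a bystander is shifted by more than 25 mm or tipped (distance of any of scrubber, bottle, mirror, shampoo, beaker, soap, handset from where it was at the start of the episode above 0.025 m or angle between any of scrubber, bottle, mirror, shampoo, beaker, soap, handset's own z axis and vertical above 0.4 rad).
It also fails if it takes over 58 s, if anything falls off the work surface, if the arm or the gripper's body presses on something with over 40 N, if the wrist force passes 120 N, or if a joint passes its speed limit or range.

## Working session

There is one attempt and no reset: what is moved stays moved. The work goes in short steps, each a Python script; the robot and the scene stay as the last script left them, time stands still between calls to the robot, and variables do not carry over. Pictures are saved under pics/ and viewed, at most 10 in all, crops included, and the job is handed in when it is done.

```bash
ls; mkdir -p pics
python3 - <<'E'
from bench import bot, imaging
import cv2,numpy as np
for n in("scene","side","wrist"):
    im=imaging.capture(n);cv2.imwrite(f"pics/{n}0.png",im)
    m=imaging.camera_model(n);print(n,{k:np.round(np.array(v),3).tolist() if not isinstance(v,str) else v for k,v in m.items()})
s=bot.get_state();print(s)
E
```

```text
pics
scene {'K': [[367.782, 0.0, 316.949], [0.0, 367.782, 193.753], [0.0, 0.0, 1.0]], 'position': [1424.856, -307.68, 697.674], 'rotation': [0.973, -0.004, 1.243]}
side {'K': [[390.576, 0.0, 319.348], [0.0, 390.576, 198.252], [0.0, 0.0, 1.0]], 'position': [400.219, 680.376, 786.748], 'rotation': [0.774, 0.017, -2.933]}
wrist {'K': [[298.453, 0.0, 314.986], [0.0, 298.453, 201.172], [0.0, 0.0, 1.0]], 'position': [550.857, 73.044, 373.025], 'rotation': [-0.29, 0.002, -0.002]}
{'t': 0.15, 'qpos': array([-1.34233119e-01,  3.26795675e-01, -1.93317482e-01,  1.05200134e+00,
       -3.36992631e-05,  1.43661479e+00]), 'joint_velocities': array([-0.00133709, -0.00224645,  0.00183287,  0.00014002,  0.00120467,
        0.00061272]), 'effort': array([ 1.04211274e-03, -4.43704247e+01,  2.62664723e+01,  1.04285317e-02,
       -1.23322516e-04, -3.51401161e-05]), 'tcp_pos': array([5.49574803e+02, 4.03334294e-02, 2.30683645e+02]), 'orientation': array([-3.14028182e+00, -1.42947856e-04,  1.57074468e+00]), 'contact_force': array([-0.36386438,  0.46790284,  0.52477462]), 'wrist_torque': array([-0.03380509, -0.01064235,  0.0258773 ]), 'gripper_force': 0.0, 'opening': 0.998825654490451}
```

View pics/scene0.png

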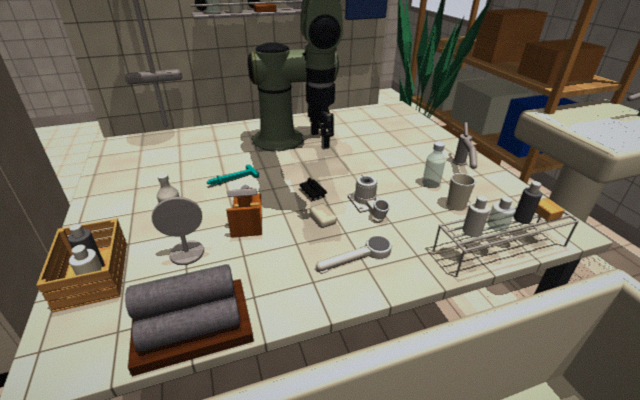

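View pics/side0.png

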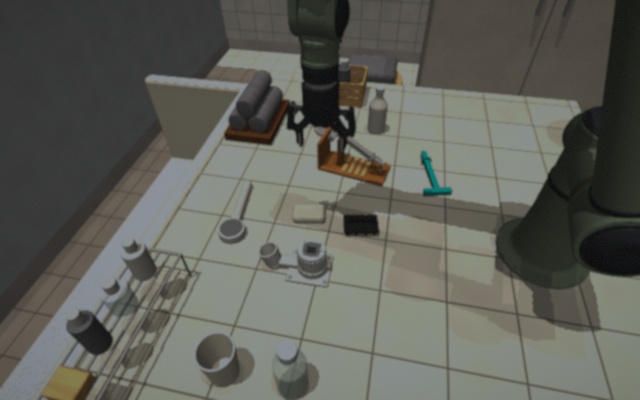

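Scene view: the key is in the cradle at about (243,195). The turquoise lookalike is at (233,176), the hand shower at (355,253) and the knob at (366,185). The side view has the key at (360,150), turquoise at (433,178) and the knob at (312,257). The steel key in the wooden cradle is the one I want.

```bash
cat > h.py <<'E'
import numpy as np, cv2
from scipy.spatial.transform import Rotation as R
from bench import bot, solve_ik, imaging
def cam(n):
    m=imaging.camera_model(n); return np.array(m["K"]),np.array(m["position"]),R.from_euler('xyz',m["rotation"]).as_matrix(),m.get("distortion",None)
def ray(c,uv):
    K,p,r,_=c; d=np.linalg.inv(K)@[uv[0],uv[1],1.]; d=r@(d*[1,-1,-1]); return p,d/np.linalg.norm(d)
def proj(c,P):
    K,p,r,_=c; q=(r.T@(np.asarray(P,float)-p))*[1,-1,-1]; q=K@q; return q[:2]/q[2]
def onz(c,uv,z):
    p,d=ray(c,uv); return p+d*(z-p[2])/d[2]
def tri(obs):
    A=np.zeros((3,3));b=np.zeros(3);L=[]
    for c,uv in obs:
        p,d=ray(c,uv);M=np.eye(3)-np.outer(d,d);A+=M;b+=M@p;L.append((p,M))
    X=np.linalg.solve(A,b); return X,max(np.linalg.norm(M@(X-p)) for p,M in L)
E
python3 - <<'E'
from h import *
S,D=cam("scene"),cam("side");print(imaging.camera_model("side").keys())
print(proj(S,bot.get_state()["tcp_pos"]),proj(D,bot.get_state()["tcp_pos"]))
for n,a,b in[("knobtop",(366,181),(312,246)),("cradle bb",(245,187),(325,140)),("soap",(323,216),(309,212)),("scrub",(313,186),(361,224)),("clip",(381,205),(270,248))]:
    print(n,tri([(S,a),(D,b)]))
E
```

```text
dict_keys(['K', 'position', 'rotation'])
[319.691957   145.04234886] [320.99741262 150.05609247]
knobtop (array([541.57825531, 157.35218534,  76.95855536]), np.float64(2.269337754127578))
cradle bb (array([ 568.8149544 , -206.37002155,  126.07061638]), np.float64(23.03183097684755))
soap (array([587.60816063,  -2.25769272,   9.93088992]), np.float64(2.0599847465611374))
scrub (array([441.71632064,  17.82491759,  21.57659034]), np.float64(2.7824895925188087))
clip (array([642.10398565, 162.3193098 ,  50.7845259 ]), np.float64(1.794396738470287))
```

Run:
```python
from h import *
import pickle
ori=[-np.pi,0,np.pi/2]
V=[]
for i,p in enumerate([(500,-110,280),(610,-110,280),(590,175,250),(490,175,250)]):
    bot.move_ptp(list(p),ori);bot.dwell(.3)
    c=cam("wrist");im=imaging.capture("wrist");V.append((c,im))
pickle.dump(V,open("v.pkl","wb"))
cv2.imwrite("pics/w01.png",cv2.resize(np.vstack([V[0][1][:, :],V[1][1]]),(480,600)))
cv2.imwrite("pics/w23.png",cv2.resize(np.vstack([V[2][1],V[3][1]]),(480,600)))
print(bot.get_state()["t"])
```

```text
4.2417
```

View pics/w01.png

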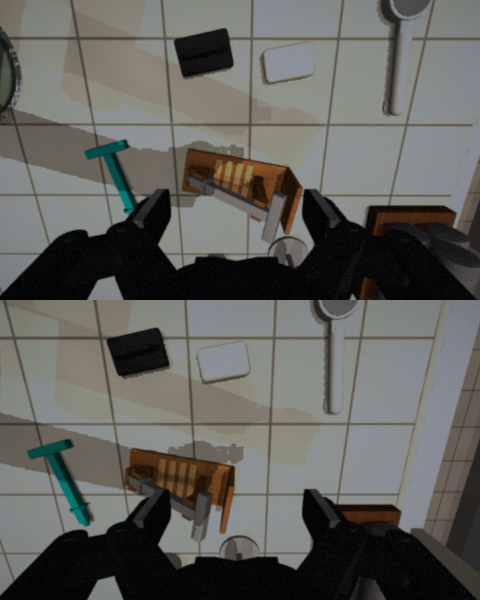

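View pics/w23.png

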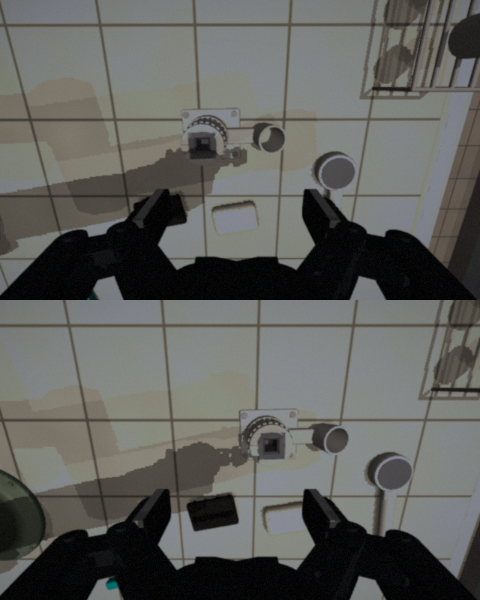

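View 1 has the key's crossbar at full-size (363,289) and its tip at about (265,240). The turquoise one is at (150,230). In views 3 and 4 the knob hole is at about (269,195) and (361,195). Next, close crops.

Run:
```python
from h import *
import pickle
V=pickle.load(open("v.pkl","rb"))
o=[]
for (c,im),(x,y) in zip(V,[(238,190),(160,192),(220,130),(310,135)]):
    k=cv2.resize(im[y:y+150,x:x+200],(400,300),interpolation=cv2.INTER_CUBIC)
    k=np.clip(k.astype(float)*1.6,0,255).astype(np.uint8)
    for t in range(0,200,50): cv2.putText(k,str(x+t),(t*2,9),0,.33,(0,0,255));cv2.line(k,(t*2,10),(t*2,16),(0,0,255))
    for t in range(0,150,50): cv2.putText(k,str(y+t),(0,t*2+12),0,.33,(0,255,255));cv2.line(k,(0,t*2),(6,t*2),(0,255,255))
    o.append(k)
cv2.imwrite("pics/crop.png",np.vstack([np.hstack(o[:2]),np.hstack(o[2:])]))
```

```text
(no output)
```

View pics/crop.png

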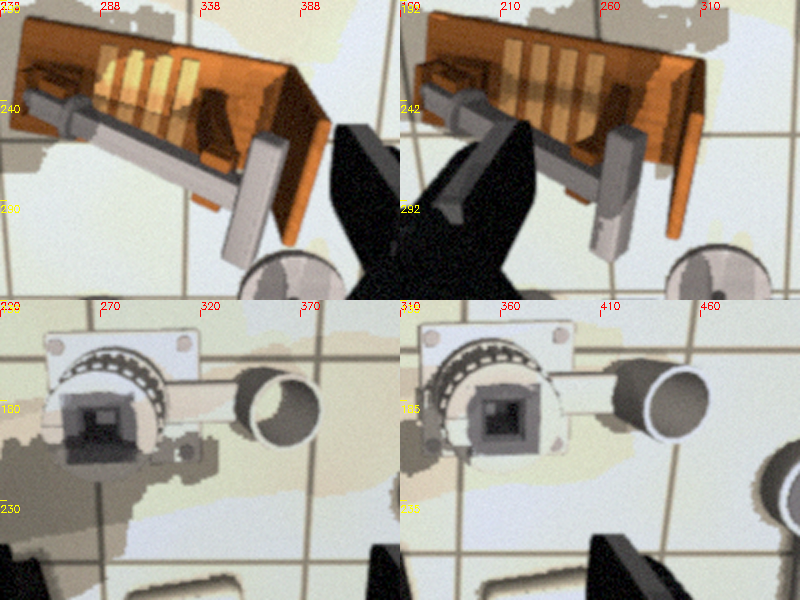

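Close crop of the choice: the grey steel key, with collar, lies in the wooden cradle. The collar is at full-size (274,248) and the crossbar runs from (376,258) to (355,322) in view 1. The hole centre is at (270.5,193.5) in view 3 and (361.5,194.5) in view 4. I'll take better-centred views for the precise fix.

Run:
```python
from h import *
import pickle
V=pickle.load(open("v.pkl","rb"))
hole,e=tri([(V[2][0],(270.5,193.5)),(V[3][0],(361.5,194.5))]);print(hole,e)
col,e=tri([(V[0][0],(274,248)),(V[1][0],(193,243.5))]);print("collar",col,e)
cb,e=tri([(V[0][0],(365,291)),(V[1][0],(267,286))]);print("crossbar",cb,e)
mid=(col+cb)/2
ori=[-np.pi,0,np.pi/2]
W=[]
for p,t in [((hole[0]+45,hole[1]-45,210),hole),((hole[0]-45,hole[1]-45,210),hole),((mid[0]+60,mid[1]+10,250),mid),((mid[0]-60,mid[1]+10,250),mid)]:
    bot.move_ptp(list(p),ori);bot.dwell(.3)
    c=cam("wrist");im=imaging.capture("wrist");W.append((c,im,t))
pickle.dump(W,open("w.pkl","wb"))
o=[]
for c,im,t in W:
    u=proj(c,t);w=(100,75) if t is hole else (200,150)
    x,y=[int(u[i]-w[i]/2) for i in(0,1)];s=400//w[0];print(x,y,s)
    k=np.clip(cv2.resize(im[y:y+w[1],x:x+w[0]],(400,300),interpolation=cv2.INTER_CUBIC)*1.6,0,255).astype(np.uint8)
    o.append(k)
cv2.imwrite("pics/crop2.png",np.vstack([np.hstack(o[:2]),np.hstack(o[2:])]))
print(bot.get_state()["t"])
```

```text
[542.44665505 161.53671087  77.01132888] 0.15477146056792063
collar [ 445.85391926 -208.27444012   55.74607674] 2.378267900265586
crossbar [ 556.33052033 -224.71053541  131.71939077] 1.900060824074818
215 107 4
312 106 4
156 121 2
271 120 2
8.45
```

View pics/crop2.png

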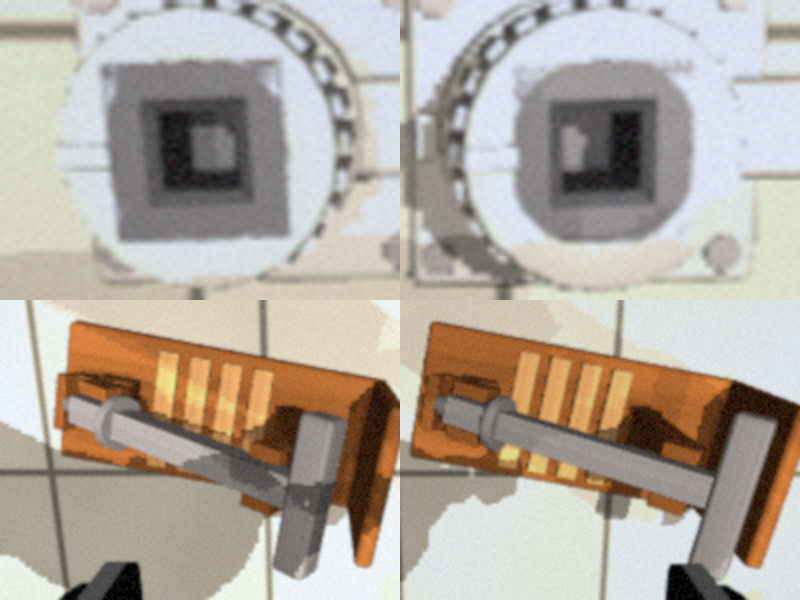

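Top row: the hole's chamfer square is centred at full-size (264.3,145.1) and (362.8,144.0). Bottom row: the crossbar's upper face runs (303,112)→(273,270) in crop 3 and (341,112)→(288,267) in crop 4. The collar is at about (120,122) and (97,123) in crop pixels. Now triangulating.

Run:
```python
from h import *
import pickle
W=pickle.load(open("w.pkl","rb"));C=[w[0] for w in W]
f=lambda p,o,s:(o[0]+p[0]/s,o[1]+p[1]/s)
O=[(215,107),(312,106),(156,121),(271,120)]
A=[(141,101),(245,98),(254,203),(149,208)];B=[(150,101),(256,99),(256,203),(150,206)]
P=[]
for a,b in zip(A,B):
    X,e=tri([(C[0],f(a,O[0],4)),(C[1],f(b,O[1],4))]);P.append(X);print("hole",X.round(1),round(e,2))
P=np.array(P);print("c",P.mean(0))
ang=lambda v:np.degrees(np.arctan2(v[1],v[0]))
for i in range(4):print(round(ang(P[(i+1)%4]-P[i])%90,1),round(np.linalg.norm(P[(i+1)%4]-P[i]),1))
for n,a,b in[("cbL top",(303,112),(341,112)),("cbL bot",(273,270),(288,267)),("cbR top",(333,118),(376,120)),("cbR bot",(303,277),(320,272)),("collar",(120,122),(97,123)),("tip",(68,108),(40,104)),("shaft end lo",(283,200),(303,207)),("bb top far",(400,105),(405,108)),("base TL",(76,22),(32,22)),("base TR",(382,80),(335,80)),("bb bot",(360,265),(350,267))]:
    X,e=tri([(C[2],f(a,O[2],2)),(C[3],f(b,O[3],2))]);print(n,X.round(1),round(e,2))
for i,a,b in((2,(76,22),(382,80)),(3,(32,22),(335,80))):
    p,q=onz(C[i],f(a,O[i],2),12),onz(C[i],f(b,O[i],2),12);print("base edge",p.round(1),q.round(1),ang(q-p),np.linalg.norm(q-p))
# shaft centre plane normals
def line(i,u0,u1,l0,l1):
    f_=lambda a:np.array(f(a,O[i],2))
    n=[]
    for a,b in((u0,u1),(l0,l1)):
        v=np.cross(ray(C[i],f_(a))[1],ray(C[i],f_(b))[1]);n.append(v/np.linalg.norm(v))
    m=n[0]+n[1];return m/np.linalg.norm(m)
n2=line(2,(145,103),(290,160),(130,143),(280,200));n3=line(3,(115,105),(312,175),(100,140),(303,207))
d=np.cross(n2,n3);d/=np.linalg.norm(d);d*=np.sign(d[0]);print("axis",d,ang(d),np.degrees(np.arcsin(d[2])))
```

```text
hole [530.  173.   78.8] 0.05
hole [553.5 173.6  79.7] 0.08
hole [554.7 150.3  80.1] 0.09
hole [530.6 149.4  80. ] 0.33
c [542.22142383 161.57388904  79.63527477]
1.4 23.5
3.0 23.3
2.1 24.1
1.5 23.6
cbL top [ 555.4 -188.1  130.8] 0.07
cbL bot [ 540.1 -266.4  128.2] 0.79
cbR top [ 568.7 -190.1  136.4] 0.52
cbR bot [ 554.8 -268.1  131.2] 1.25
collar [ 447.8 -210.    56.1] 0.18
tip [ 414.3 -202.4   45.6] 1.3
shaft end lo [ 545.3 -234.   124.5] 1.65
bb top far [ 603.8 -193.2   93.1] 0.79
base TL [ 4.067e+02 -1.568e+02  1.000e-01] 0.13
base TR [ 603.9 -193.7    3.1] 0.1
bb bot [ 584.9 -280.6   97.2] 0.43
base edge [ 411.4 -156.2   12. ] [ 602.9 -192.4   12. ] -10.703217669113123 194.8839615444457
base edge [ 407.8 -156.    12. ] [ 600.2 -192.3   12. ] -10.671049419857626 195.74541707537438
axis [ 0.89741878 -0.23349791  0.37432374] -14.58432417787707 21.9825219981912
```

```bash
cat >> h.py <<'E'
ya=np.radians(-10.6)
RC=R.from_euler('z',ya)
TIP=np.array([413.6,-203.4,40.]); RK=RC*R.from_euler('y',60,degrees=True)  # key z = (cos30,0,sin30) in cradle frame
HOLE=np.array([542.2,161.6,79.7]); PSI=np.radians(2.0)
def tool_for(tip,Rk,rel):   # rel=(pos of TCP in key, rot of tool in key)
    return np.asarray(tip)+Rk.apply(rel[0]),(Rk*rel[1]).as_euler('xyz')
def grasp(yaw,zk=90):
    rot=R.from_euler('xyz',[np.pi,0,yaw]);pos=TIP+RK.apply([0,0,zk])+rot.apply([0,0,19]);return pos,rot
E
python3 - <<'E'
from h import *
import pickle
V=pickle.load(open("v.pkl","rb"))
print("mirror",tri([(V[0][0],(383,312)),(V[1][0],(319,314))]), tri([(cam("scene"),(177,198)),(cam("side"),(325,128))]))
print(RK.apply([0,0,1]),bot.get_state()["tcp_pos"])
for yaw in(ya,ya+np.pi):
    p,r=grasp(yaw);rel=(RK.inv().apply(p-TIP),RK.inv()*r)
    print("grasp",p.round(1),[None if q is None else q.round(2) for q in [solve_ik(p,r.as_euler('xyz')),solve_ik(p+[0,0,190],r.as_euler('xyz'))]])
    for dz,xy in((220,(480,-80)),(100,HOLE[:2]),(40,HOLE[:2]),(-40,HOLE[:2])):
      for psi in (PSI,):
        q=solve_ik(*tool_for([*xy,HOLE[2]+dz] if dz!=220 else [*xy,180],R.from_euler('z',psi),rel));print(dz,None if q is None else q.round(2))
for t in (np.pi/2+PSI,PSI+.1, -np.pi/2+PSI,-np.pi+PSI):
    print("top",solve_ik([HOLE[0],HOLE[1],192],[np.pi,0,t]))
E
```

```text
mirror (array([ 616.45222264, -364.3135366 ,  -10.18645946]), np.float64(2.5255708651559035)) (array([ 582.5336696 , -361.70513608,   99.87047617]), np.float64(62.04129897510232))
[ 0.85124698 -0.15930654  0.5       ] [ 441.66796221 -206.47377509  249.73200882]
grasp [ 490.2 -217.7   66. ] [array([-0.56,  0.47, -0.44,  0.66,  0.  ,  2.77]), array([-0.56,  0.29, -0.19,  1.1 ,  0.  ,  2.77])]
220 [-0.66 -0.19 -1.29 -0.46  0.59  2.75]
100 [ 0.25  0.02 -1.17 -0.66 -0.19 -3.03]
40 [ 0.25  0.24 -1.25 -0.95 -0.19 -3.03]
-40 None
grasp [ 490.2 -217.7   66. ] [array([-0.56,  0.47, -0.44,  0.66,  0.  , -0.37]), array([-0.56,  0.29, -0.19,  1.1 ,  0.  , -0.37])]
220 [-0.66 -0.19 -1.29 -0.46  0.59 -0.4 ]
100 [ 0.25  0.02 -1.17 -0.66 -0.19  0.11]
40 [ 0.25  0.24 -1.25 -0.95 -0.19  0.11]
-40 None
top [ 0.15920426  0.38354231 -0.21276663  0.97448739  0.          1.695094  ]
top [ 0.15920426  0.38354231 -0.21276663  0.97448739  0.         -3.11729498]
top [ 0.15920426  0.38354231 -0.21276663  0.97448739  0.         -1.44649865]
top [ 0.15920426  0.38354231 -0.21276663  0.97448739  0.          0.12429768]
```

```bash
cat >> h.py <<'E'
def grasp2(al,zk):
    rot=RC*R.from_euler('y',al,degrees=True)*R.from_euler('xyz',[np.pi,0,np.pi]);pos=TIP+RK.apply([0,0,zk])+rot.apply([0,0,19]);return pos,rot
E
python3 - <<'E'
from h import *
for zk in(80,90):
  for al in(0,8,15,20):
    p,r=grasp2(al,zk)
    if al==8 and zk==80: print(r.apply([0,0,1]))
    rel=(RK.inv().apply(p-TIP),RK.inv()*r)
    qs=solve_ik(p,r.as_euler('xyz'))
    for k in range(4):
        L=[solve_ik(*tool_for([*HOLE[:2],HOLE[2]+dz],R.from_euler('z',PSI+k*np.pi/2),rel)) for dz in(60,0,-41)]
        if qs is not None and all(q is not None for q in L): print(zk,al,k,qs.round(2),[q.round(2).tolist() for q in (L[0],L[2])])
E
```

```text
80 0 1 [-0.56  0.47 -0.47  0.63  0.   -0.38] [[-0.29, 0.62, -0.25, 1.21, 0.97, -2.16], [-0.29, 0.76, -0.3, 1.01, 0.97, -2.16]]
80 0 3 [-0.56  0.47 -0.47  0.63  0.   -0.38] [[0.54, 0.85, 0.19, 1.61, -0.86, 2.41], [0.54, 0.96, 0.14, 1.45, -0.86, 2.41]]
[-0.13679816  0.02560108 -0.99026807]
80 8 0 [-0.54  0.55 -0.33  0.82 -0.05 -0.35] [[0.24, 0.09, -1.12, -0.53, -0.16, 0.13], [0.24, 0.43, -1.22, -0.98, -0.16, 0.13]]
80 8 1 [-0.54  0.55 -0.33  0.82 -0.05 -0.35] [[-0.25, 0.54, -0.27, 1.11, 0.86, -2.01], [-0.25, 0.67, -0.35, 0.9, 0.86, -2.01]]
80 8 3 [-0.54  0.55 -0.33  0.82 -0.05 -0.35] [[0.51, 0.76, 0.12, 1.47, -0.77, 2.27], [0.51, 0.86, 0.05, 1.29, -0.77, 2.27]]
80 15 0 [-0.52  0.63 -0.2   0.99 -0.08 -0.32] [[0.23, 0.05, -1.0, -0.26, -0.14, 0.14], [0.23, 0.32, -1.12, -0.65, -0.14, 0.14]]
80 15 1 [-0.52  0.63 -0.2   0.99 -0.08 -0.32] [[-0.21, 0.48, -0.28, 1.05, 0.76, -1.91], [-0.21, 0.61, -0.37, 0.83, 0.76, -1.91]]
80 15 2 [-0.52  0.63 -0.2   0.99 -0.08 -0.32] [[0.13, 1.04, 0.71, 2.03, 0.06, -3.08], [0.13, 1.11, 0.6, 1.85, 0.06, -3.08]]
80 15 3 [-0.52  0.63 -0.2   0.99 -0.08 -0.32] [[0.4
[... 1519 characters left out ...]
1.03, 0.73, 2.05, 0.06, -3.08], [0.13, 1.1, 0.61, 1.87, 0.06, -3.08]]
90 15 3 [-0.51  0.64 -0.17  1.01 -0.08 -0.32] [[0.48, 0.67, 0.08, 1.38, -0.69, 2.17], [0.48, 0.77, -0.01, 1.19, -0.69, 2.17]]
90 20 0 [-0.5   0.71 -0.07  1.13 -0.11 -0.3 ] [[0.22, 0.03, -0.9, -0.05, -0.12, 0.14], [0.22, 0.26, -1.03, -0.4, -0.12, 0.14]]
90 20 1 [-0.5   0.71 -0.07  1.13 -0.11 -0.3 ] [[-0.17, 0.43, -0.27, 1.04, 0.68, -1.84], [-0.17, 0.55, -0.38, 0.81, 0.68, -1.84]]
90 20 2 [-0.5   0.71 -0.07  1.13 -0.11 -0.3 ] [[0.13, 0.95, 0.61, 1.93, 0.06, -3.07], [0.13, 1.01, 0.49, 1.75, 0.06, -3.07]]
90 20 3 [-0.5   0.71 -0.07  1.13 -0.11 -0.3 ] [[0.46, 0.62, 0.04, 1.32, -0.63, 2.1], [0.46, 0.72, -0.06, 1.12, -0.63, 2.1]]
```

Run:
```python
from h import *
import pickle
p,r=grasp2(12,82);o=r.as_euler('xyz')
rel=(RK.inv().apply(p-TIP),RK.inv()*r)
# check retreat
pe,oe=tool_for([*HOLE[:2],HOLE[2]-38],R.from_euler('z',PSI),rel);zt=R.from_euler('xyz',oe).apply([0,0,1])
for d in(0,40,80,120):
    q=solve_ik(pe-zt*d,oe);print(d,None if q is None else q.round(2))
bot.move_ptp(p-r.apply([0,0,110]),o);bot.grip(1.0)
hit=bot.movel(p,max_speed=120,threshold=12);s=bot.get_state();print(hit,s["tcp_pos"]-p,s["contact_force"])
if not hit:
    bot.grip(0,effort=50);s=bot.get_state();print(s["opening"],s["gripper_force"],s["contact_force"])
    tp=s["tcp_pos"];tr=R.from_euler('xyz',s["orientation"])
    pickle.dump((RK.inv().apply(tp-TIP),RK.inv()*tr),open("rel.pkl","wb"))
    bot.movel(tp+[0,0,25],max_speed=60);s=bot.get_state();print(s["opening"],s["gripper_force"],s["contact_force"],s["t"])
```

```text
0 [ 0.23  0.35 -1.16 -0.76 -0.15  0.13]
40 [ 0.25  0.22 -1.2  -0.68 -0.16  0.15]
80 [ 0.27  0.09 -1.22 -0.56 -0.18  0.16]
120 [ 0.3  -0.05 -1.23 -0.43 -0.19  0.18]
False [ 0.6648929  -0.34298223  0.6252369 ] [-0.54448648 -1.30690087  0.1353566 ]
0.17971140275065245 49.0329372882843 [-0.36755067  0.06176427  3.42827598]
0.17530037540441426 48.67259323596954 [-0.47657483 -0.1120087  -2.84338852] 12.1167
```

Run:
```python
from h import *
import pickle
rel=pickle.load(open("rel.pkl","rb"))
s=bot.get_state();bot.movel(s["tcp_pos"]+[0,0,120],max_speed=150)
U=R.from_euler('z',PSI)
bot.move_ptp(*tool_for([500,-60,190],U,rel))
bot.move_ptp(*tool_for([*HOLE[:2],HOLE[2]+45],U,rel));bot.dwell(.4)
s=bot.get_state();print(s["gripper_force"],s["t"],s["tcp_pos"]-tool_for([*HOLE[:2],HOLE[2]+45],U,rel)[0])
T=HOLE+[0,0,45];o=[]
W=[]
for n in("scene","side","wrist"):
    c=cam(n);im=imaging.capture(n);W.append((c,im));u=proj(c,T);print(n,u,proj(c,HOLE),proj(c,T+[0,0,171]))
    if n=="wrist":
        o.append(cv2.resize(im,(400,250)));continue
    x,y=int(u[0]-50),int(u[1]-60);print(x,y)
    k=cv2.resize(im[y:y+100,x:x+100],(400,400),interpolation=cv2.INTER_CUBIC);o.append(np.clip(k*1.3,0,255).astype(np.uint8))
cv2.imwrite("pics/hov.png",np.hstack(o[:2])); cv2.imwrite("pics/hovw.png",W[2][1]);pickle.dump(W,open("hov.pkl","wb"))
```

```text
48.85819673538208 15.5833 [ 0.30094709 -0.82626249  0.42963274]
scene [367.93210536 167.43880668] [366.76104235 179.76439232] [372.90142495 115.13609211]
317 107
side [309.84710226 234.75372662] [310.52750088 247.36494049] [306.71231686 176.65036158]
259 174
wrist [315.46735577 131.82081282] [315.47923153  75.86624368] [315.38033584 541.82965738]
```

View pics/hov.png

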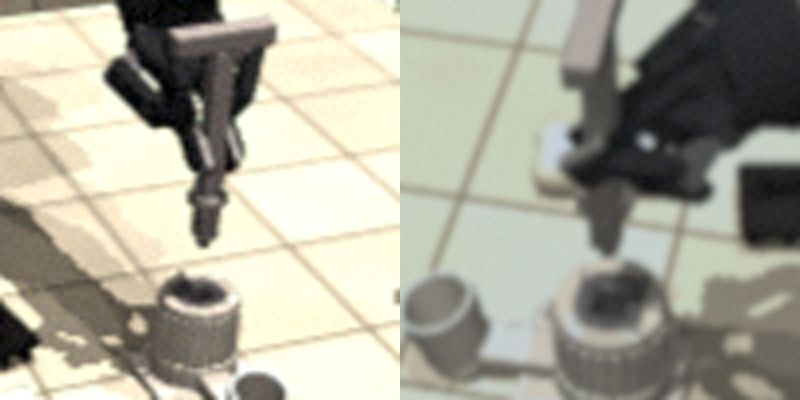

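View pics/hovw.png

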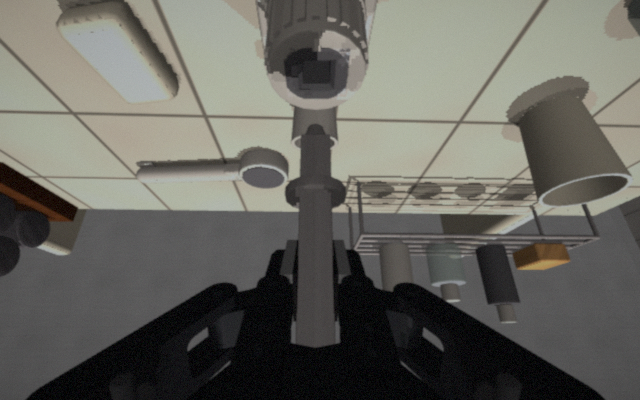

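The tip hangs at scene (367.8,168.2), as predicted, straight above the hole at (366.3,180). In the wrist view the tip is at (315,127) and the hole at (318,73), so it's aligned within about 2 mm. Inserting.

Run:
```python
from h import *
import pickle
rel=pickle.load(open("rel.pkl","rb"));U=R.from_euler('z',PSI);H=HOLE+[0,.8,0]
for dz,v in((8,60),(-10,25),(-22,25),(-30,25),(-38,20)):
    p,o=tool_for(H+[0,0,dz],U,rel)
    hit=bot.movel(p,rot=o,max_speed=v,threshold=15)
    s=bot.get_state();print(dz,hit,(s["tcp_pos"]-p).round(1),s["contact_force"].round(1),s["wrist_torque"].round(2),round(s["t"],1))
    if hit: break
```

```text
8 False [0.2 0.1 0.2] [-0.4  0.3 -1.4] [-0.07  1.1   0.01] 16.5
-10 False [0.1 0.  0. ] [ 0.2  0.2 -2.4] [-0.01  1.08  0.  ] 17.4
-22 False [-0.1 -0.1 -0.3] [-0.2 -0.4 -1.9] [-0.02  1.05 -0.03] 18.0
-30 False [-0.2 -0.  -0.4] [ 0.5 -0.3 -3.6] [-0.05  1.08 -0.03] 18.5
-38 False [0.7 0.1 0.8] [-1.5 -0.7  3.5] [-0.08  0.58 -0.02] 19.0
```

Run:
```python
from h import *
import pickle
bot.grip(1.0);bot.dwell(.4)
s=bot.get_state();print("rel",s["opening"],s["contact_force"].round(1),round(s["t"],1))
zt=R.from_euler('xyz',s["orientation"]).apply([0,0,1])
bot.movel(s["tcp_pos"]-zt*120,max_speed=150)
bot.dwell(.1)
W=[];o=[]
for n in("scene","side"):
    c=cam(n);im=imaging.capture(n);W.append((c,im));T=HOLE+[0,0,60];u=proj(c,T)
    x,y=int(u[0]-50),int(u[1]-50);print(n,x,y,proj(c,HOLE+[0,0,131]))
    o.append(np.clip(cv2.resize(im[y:y+100,x:x+100],(400,400),interpolation=cv2.INTER_CUBIC)*1.3,0,255).astype(np.uint8))
cv2.imwrite("pics/in.png",np.hstack(o));pickle.dump(W,open("in.pkl","wb"))
q=solve_ik([HOLE[0],HOLE[1],270],[np.pi,0,np.pi/2+PSI]);print(q.round(2),bot.get_state()["qpos"].round(2),bot.get_state()["tcp_pos"],bot.get_state()["t"])
```

```text
rel 0.9980325987320015 [-0.  -0.1  0.3] 20.1
scene 318 113 [370.32157078 142.28938217]
side 259 180 [308.39217496 207.78659454]
[ 0.16  0.33 -0.08  1.16  0.    1.7 ] [ 0.3  -0.05 -1.23 -0.43 -0.2   0.18] [467.08556312 159.6411249  190.70539834] 21.25
```

View pics/in.png

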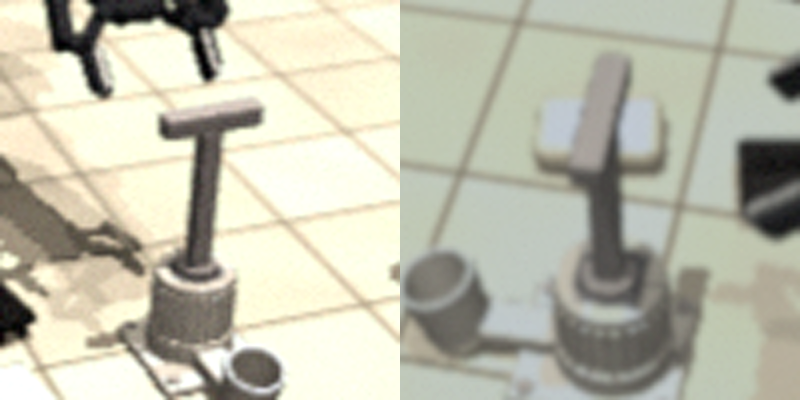

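The key stands home and upright: collar on the knob, crossbar centre at scene (371,142) and side (309.5,209), both as predicted. Now I'll take hold again from above and turn.

Run:
```python
from h import *
y0=np.pi/2+PSI;x,y=HOLE[:2]+[0,.4]
bot.move_ptp([440,150,320],[np.pi,0,y0])
bot.move_ptp([x,y,275],[np.pi,0,y0])
h=bot.movel([x,y,195],max_speed=100,threshold=8);print("down",h,bot.get_state()["contact_force"].round(1))
if not h:
    bot.grip(0,effort=60);bot.dwell(.3);s=bot.get_state();b=s["wrist_torque"][2]
    print(s["opening"],s["gripper_force"],s["contact_force"].round(1),s["wrist_torque"].round(2))
    p=s["tcp_pos"]
    a=0;n=0
    while a<1.5:
        a+=.08;bot.movel([x,y,195],rot=[np.pi,0,y0-a],max_speed=150)
        s=bot.get_state();t=s["wrist_torque"][2]-b
        print(round(a,2),round(s["orientation"][2]-y0,3),round(t,2),s["contact_force"].round(1),round(s["t"],1))
        if abs(t)>.6: break
```

```text
down False [0.1 0.2 0.5]
0.19891133798904612 59.97835099697113 [-0.9 -0.7  2.9] [-0.04  0.36 -0.04]
0.08 -0.078 0.04 [-1.9  0.6  4.8] 25.4
0.16 -0.158 -0.01 [-1.6 -1.6  4.9] 25.6
0.24 -0.238 0.01 [-2.  -1.4  6.1] 25.9
0.32 -0.318 -0.03 [-1.9 -2.   6.5] 26.1
0.4 -0.398 -0.03 [-2.1 -0.9  6.4] 26.4
0.48 -0.478 -0.0 [-3.1 -1.1  6.1] 26.6
0.56 -0.558 0.0 [-1.9 -1.9  5.9] 26.9
0.64 -0.638 -0.01 [-2.4 -0.9  5.1] 27.1
0.72 -0.718 0.0 [-1.9 -1.7  6.4] 27.4
0.8 -0.798 0.05 [-2.7 -1.6  7.5] 27.6
0.88 -0.878 -0.01 [-2.8  0.1  7.2] 27.9
0.96 -0.958 -0.02 [-2.6 -1.7  6.7] 28.1
1.04 -1.038 0.03 [-3.  -1.3  7.2] 28.4
1.12 -1.118 0.02 [-2.6 -0.6  6.3] 28.6
1.2 -1.198 0.04 [-1.9 -0.6  5.6] 28.9
1.28 -1.278 0.02 [-2.5 -0.1  7.3] 29.1
1.36 -1.358 0.07 [-3.2 -1.9  7.4] 29.4
1.44 -1.436 0.76 [-2.9 -1.4  6.7] 29.6
```

Run:
```python
from h import *
bot.movel([HOLE[0],HOLE[1]+.4,195],rot=[np.pi,0,np.pi/2+PSI-1.47],max_speed=150);bot.dwell(.3)
s=bot.get_state();print(s["wrist_torque"],s["orientation"][2]-np.pi/2-PSI,s["gripper_force"])
bot.grip(1.0);bot.dwell(.3);s=bot.get_state();print(s["contact_force"].round(1))
bot.movel([HOLE[0],HOLE[1]+.4,300],max_speed=120)
bot.move_ptp([430,60,330],s["orientation"]);bot.dwell(.3)
o=[]
for n in("scene","side"):
    c=cam(n);im=imaging.capture(n);u=proj(c,HOLE+[0,0,60]);x,y=int(u[0]-50),int(u[1]-50);print(proj(c,HOLE+[0,0,131]),x,y)
    o.append(np.clip(cv2.resize(im[y:y+100,x:x+100],(400,400),interpolation=cv2.INTER_CUBIC)*1.3,0,255).astype(np.uint8))
cv2.imwrite("pics/fin.png",np.hstack(o));print(bot.get_state()["t"])
```

```text
Traceback (most recent call last):
bench.IKError: the arm cannot follow that straight line within its joint ranges
```

Run:
```python
from h import *
s=bot.get_state();print(s["qpos"].round(3),s["wrist_torque"].round(2),s["orientation"],s["gripper_force"])
for a in(1.42,1.44,1.46,1.47):
    q=solve_ik([HOLE[0],HOLE[1]+.4,195],[np.pi,0,np.pi/2+PSI-a]);print(a,q)
```

```text
[ 1.600e-01  3.810e-01 -2.080e-01  9.830e-01 -1.000e-03  3.132e+00] [-0.33  0.85  0.72] [3.14094826e+00 8.45408079e-04 1.69737880e-01] 60.5926787853241
1.42 [ 0.15990819  0.38136837 -0.20794433  0.98148362  0.          3.11579793]
1.44 [ 0.15990819  0.38136837 -0.20794433  0.98148362  0.          3.13579793]
1.46 [ 0.15990819  0.38136837 -0.20794433  0.98148362  0.         -3.12738737]
1.47 [ 0.15990819  0.38136837 -0.20794433  0.98148362  0.         -3.11738737]
```

The last joint is near its range limit at 3.132 rad. The held 0.72 N m suggests the stop, but I'll regrasp with a half turn to make sure.

Run:
```python
from h import *
x,y=HOLE[:2]+[0,.4]
bot.grip(1.0);bot.dwell(.2)
q=bot.get_state();bot.movel([x,y,275],max_speed=150)
j=bot.get_state()["qpos"].copy();j[5]-=np.pi;bot.move_j(j)
yw=bot.get_state()["orientation"][2]
h=bot.movel([x,y,195],rot=[np.pi,0,yw],max_speed=100,threshold=8);print("down",h,yw)
if not h:
    bot.grip(0,effort=60);bot.dwell(.3);s=bot.get_state();b=s["wrist_torque"][2];print(s["opening"],s["wrist_torque"].round(2))
    a=0
    while a<.4:
        a+=.04;bot.movel([x,y,195],rot=[np.pi,0,yw-a],max_speed=150);bot.dwell(.1)
        s=bot.get_state();t=s["wrist_torque"][2]-b;print(round(a,2),round(s["orientation"][2]-yw,3),round(t,2),round(s["t"],1))
        if abs(t)>.9: break
    bot.dwell(.2)
    bot.grip(1.0);bot.dwell(.3);s=bot.get_state();print(s["contact_force"].round(1))
    bot.movel([x,y,300],max_speed=120);bot.move_ptp([430,60,330],s["orientation"]);bot.dwell(.2)
    o=[]
    for n in("scene","side"):
        c=cam(n);im=imaging.capture(n);u=proj(c,HOLE+[0,0,60]);X,Y=int(u[0]-50),int(u[1]-50);print(proj(c,HOLE+[0,0,131]),X,Y)
        o.append(np.clip(cv2.resize(im[Y:Y+100,X:X+100],(400,400),interpolation=cv2.INTER_CUBIC)*1.3,0,255).astype(np.uint8))
    cv2.imwrite("pics/fin.png",np.hstack(o));print(bot.get_state()["t"])
```

```text
down False -2.9760887889223175
0.20210636836812765 [0.02 0.06 0.32]
0.04 -0.038 0.38 36.0
0.08 -0.077 0.7 36.4
0.12 -0.116 1.16 36.7
[ 0.2 -0.1 -0.2]
[370.32157078 142.28938217] 318 113
[308.39217496 207.78659454] 259 180
39.8917
```

View pics/fin.png

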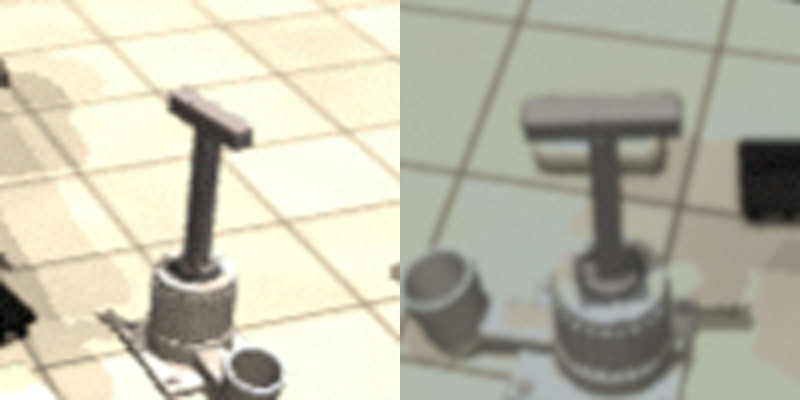

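The final view shows the key upright with its collar on the knob. The crossbar is turned clockwise, centred at scene (371,142), and torque rose steadily against the stop. Handing in.

```bash
python3 -c "
from bench import bot
print(bot.sign_off())"
```

```text
the job is handed in; nothing more can be done
None
```

I handed the job in at about 40 s; the sign-off gave no verdict. The key stands upright and home in the knob, released, and the knob is turned clockwise until the resisting torque reached 1.2 N m, which I take to be its stop.

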